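Find the shaft's flat and hold the collar on it

ROBOT

A 6-joint arm with a two-finger parallel gripper is mounted at the origin on the work surface. World frame = base frame: x ahead of the robot, y to its left, z up, the work surface at z = 0. Lengths are in m, angles in rad, forces in N, time in s.
With the tool pointing down it reaches from about 0.35 to 0.975 m from the base axis. Payload 4.9 kg.
Tool frame: the origin (TCP) lies at the centre of the arm's flange, where the gripper is bolted on; the fingertips stand 173 mm ahead of it and the grasp point (between the pads) lies 155 mm ahead of it (ctrl.finger_overhang is the distance from the TCP to the fingertips, in m); z points along the fingers, y is the direction in which the jaws open and shut (so a half turn about z gives the same grasp; the last joint's range is limited). The gripper opens to 85 mm and grips with 20 to 120 N. Pads are 22 mm wide; open, the fingers measure 114 mm over their backs; the gripper's body (76 mm by 85 mm) begins 54 mm behind the grasp point. The pads swing forward as they close: fully open they stand 13 mm farther back than shut.
Start: joints at [-1.254, 0.053, 1.613, -0, 1.476, -0.119], TCP at [0.264, -0.567, 0.405] pointing down, gripper open.
Joint ranges: [-3.01, 3.01], [-1.01, 2.22], [0.06, 2.58], [-1.02, 4.17], [0.09, 2.62], [-3.14, 3.14]. Speed limits (rad/s): [2.57, 2.57, 3.14, 3.14, 3.14, 3.14].

INTERFACE

Orientations are given as a rotation vector (axis times angle).
In Python, from station import ctrl, eyes, spotter gives the robot as it stands.
- The arm moves only by the shell command python3 -m crank 'ROWS' [FORCE]. ROWS is JSON, a list of rows, each a list of 7 numbers: the turn, a rotation vector about the tool's x, y, z in rad, then the shift along the tool's x, y, z in mm, then the closure, from -1 (fully open) to 1 (shut). A call has 1 to 8 rows; each row shifts and turns the pose as measured when the row begins, along the tool's axes as they then stand; what a row does not reach is not made up. A row lasts 1/12 s, in which the tool goes at most 41.7 mm and 7.16 degrees, less where a joint would pass 70% of its speed; a pose out of reach is approached as far as the arm can. A call is refused whole if a number of a shift passes 41.7 or a number of a turn 0.125, either way. A call with a gripper value outside its range is refused whole. The fingers move at their own pace and stop on an object; FORCE is the grip in N (left out, the last holds). Time passes only in rows, so rows that do not move let the fingers close. It gives the time, the measured TCP pose, the force and the opening at its end, in the units of the state.
- ctrl.get_obs(): the state, without advancing time (a new reading comes with each control period).
- eyes.get_image(name): name is "side" or "top" or "wrist"; returns a dict with "image" (400x640x3 uint8, red, green, blue), "vertical_fov" (degrees; the focal length in pixels is half the picture's height over the tangent of half this angle, whatever the lens; pixels are square), "cx", "cy" (the principal point, pixels), "rvec" (rotation vector, rad) and "tvec" (3), from world to camera coordinates, as OpenCV has them; the wrist camera has in their place "mount" (4x4, takes a point from camera to tool coordinates, whose origin is the TCP and whose axes are the flange's). Camera axes: x right, y down, z forward; pixel columns grow to the right and rows downward; lengths in m; the calibration is good to about 2 mm. A picture is of the moment at which its call begins: read the wrist's pose just before it. There is no depth.
- ctrl.finish_job(): hands the job in, once; it reports no verdict.
Trained networks look in a picture, given as the dict that the camera call returned (one of the last four; its "shot" number tells which), for a name from the list of things; names that differ only in an ending like _2 or _b are one class to them, and where a whole thing is asked for, a point or a joint stands for the part that bears it (a point fixed in the world has none). Each returns a list of dicts, best first, with "confidence" (0 to 1); they miss things now and then, are a little off and sometimes report something else, mostly with a low value. They report only what shows in the picture. A call takes as long as a camera call. They do not tell look-alikes from the thing itself.
- spotter.look_for(query, picture): "centre" ([x, y, z] in m, in world coordinates, good to about 4 mm: the middle of the surface that is visible of it).
- spotter.outline_of(query, picture): "region" (400x640 bool, what is visible of it).
- spotter.mark_of(query, picture): "centre" ([x, y, z] in m, in world coordinates, good to about 4 mm: a listed point, or the origin of a listed thing).
The state is a dict: "t": time; "q": joint angles; "dq": joint speeds; "effort": joint torques, N m; "tool_pos": TCP position; "tool_rot": TCP orientation; "contact_force": force on the tool from outside, world axes, zero at the start; "wrist_torque": the same for the moment, N m; "opening": finger opening in m.
Only numpy, scipy, OpenCV 4.12 (cv2) and the standard library are available. Lean on these libraries where they do the work, as an engineer would, in place of code of your own. Each camera call takes 0.05 s, during which the arm holds its last target.

TASK

On the lab bench, grip the upright motor shaft above its collar and turn it, feeling for the flat, until the flat squarely faces the hex driver in the guide post; then let go of the shaft, take hold of the loose collar by its rim, slide it up the shaft until its set screw is level with the driver and points straight at it, over the flat, and keep the collar upright. Finish while still holding the collar there on the shaft, so that the screw could be driven; leave the shaft turned as it is and the other things on the bench where they are.

Things in the scene. Friction and masses are not known exactly. Their poses are not given: they have to be found in the camera images.
- drive: Motor drive fixed to the bench. Origin: on the shaft's axis, at bench height (z = 0). x axis: level, from the shaft towards the hex driver and guide post; z up. Plywood base 225 x 110 x 12 mm (x -62 to +163 mm), square aluminium motor 74 x 74 mm with its top at 67 mm, and on it a round boss, radius 16 mm, top at 82 mm, on which the collar rests at the start.
- driver_tip (a point): Tip of the fixed, thin hex driver (6 mm thick) that points at the shaft: 95 mm from the shaft's axis, 120 mm above the bench. It is carried by the guide post, 26 x 24 mm, 120 to 146 mm from the shaft's axis, top 130 mm above the bench. Neither needs handling.
- shaft: Upright steel shaft, 18 mm diameter, 54 mm long, turning about its vertical axis with 0.08 N m of friction; stays as left. Origin: on its axis at the boss's top, 82 mm above the bench; z up; x axis points squarely out of the flat. The lower 24 mm are round; from there to the top it is a D with one flat. It starts 0.5 to 1.5 rad anticlockwise (from above) of facing the driver; turns both ways.
- shaft_flat (a point): Middle of the flat's face: 5.5 mm from the shaft's axis, 121 mm above the bench; the flat is 14 mm wide and reaches from 106 to 136 mm above the bench (the shaft's top). Fingers closed squarely on flat and back are 14.5 mm apart; on the round, 18 mm.
- collar: Loose dark steel collar round the shaft, resting on the boss: outer diameter 44 mm, bore 22 mm (2 mm slack all round), 18 mm tall, 110 to 225 g. Origin: centre of its underside; z up; x axis points along its set screw. Underside 82 mm above the bench at rest, 111 mm when the screw is level with the driver. Slides and turns freely; drops if let go. Fingers from above fit round the shaft's top.
- collar_screw (a point): Outer end of the collar's only set screw: head diameter 9 mm, standing 9 mm out of the rim; this point is 31 mm from the collar's centre and 9 mm above its underside. The collar starts with the screw up to 0.9 rad either side of the driver.
- breadboard: Bystander: plywood panel 100 x 160 x 10 mm with a breadboard and a circuit board on it, 24 mm high; origin under its centre. Leave it alone.
- screwdriver: Bystander: screwdriver, 170 mm long, lying on the bench along its x axis. Leave it alone.
- screw_tray: Bystander: clear open tray 100 x 140 x 35 mm; origin under its centre. Leave it alone.
- jar: Bystander: white jar, radius 26 mm, 75 mm high; origin under its centre. Leave it alone.
Mind the look-alikes: they are no part of the job. What is meant by the collar is not green or yellow, and is the larger of those in its own colour.

How it is judged:
By the outcome, as a careful person would: the job done as asked, in the order asked, and still so for the second after the job is handed in, while the arm keeps its last pose, push and grip.
It also fails if it takes over 43 s, if anything falls off the work surface, if the arm or the gripper's body presses on something with over 40 N, if the wrist force passes 120 N, or if a joint passes its speed limit or range.

## Working session

There is one attempt and no reset: what is moved stays moved. The work goes in short steps, Python scripts to look and compute and a shell command to move; the robot and the scene stay as the last step left them, time stands still between calls to the robot, and variables do not carry over. Pictures are saved under pics/ and viewed, and the job is handed in when it is done.

```bash
ls; mkdir -p pics; cat > h.py <<'E'
import numpy as np, cv2
from scipy.spatial.transform import Rotation as R
from station import ctrl, eyes, spotter
def cam(p):
    f=200/np.tan(np.radians(p['vertical_fov'])/2)
    K=np.array([[f,0,p['cx']],[0,f,p['cy']],[0,0,1]])
    if 'mount' in p:
        o=p['obs']; T=np.eye(4); T[:3,:3]=R.from_rotvec(o['tool_rot']).as_matrix(); T[:3,3]=o['tool_pos']
        W=np.linalg.inv(T@np.array(p['mount'])); return K,W[:3,:3],W[:3,3]
    return K,R.from_rotvec(np.ravel(p['rvec'])).as_matrix(),np.ravel(p['tvec'])
def shot(n):
    o=ctrl.get_obs(); p=eyes.get_image(n); p=p if isinstance(p,dict) else dict(p); return p,o
def proj(C,X):
    K,Rm,t=C; x=K@(Rm@np.asarray(X,float)+t); return x[:2]/x[2]
def back(C,uv,z):
    K,Rm,t=C; d=Rm.T@np.linalg.solve(K,[uv[0],uv[1],1]); c=-Rm.T@t; return c+d*(z-c[2])/d[2]
def camof(p,o):
    q=dict(p); q['obs']=o; return cam(q)
def save(p,name,crop=None,k=1):
    im=p['image'][:,:,::-1]
    if crop: x0,y0,x1,y1=crop; im=im[y0:y1,x0:x1]
    if k!=1: im=cv2.resize(im,None,fx=k,fy=k,interpolation=cv2.INTER_CUBIC)
    cv2.imwrite('pics/'+name+'.png',im)
E
python3 - <<'E'
from h import *
np.set_printoptions(precision=4,suppress=True)
print(ctrl.get_obs())
for n in ['side','top']:
    p,o=shot(n); save(p,n+'0'); 
    print(n,p['vertical_fov'])
    C=camof(p,o); print('campos',-C[1].T@C[2])
    for q in ['drive','driver_tip','shaft','shaft_flat','collar','collar_screw']:
        for r in spotter.mark_of(q,p)[:4]: print(q,'mark',np.array(r['centre']),round(r['confidence'],2),proj(C,r['centre']))
E
```

```text
pics
{'t': 0.0, 'q': array([-1.254 ,  0.0534,  1.6143,  0.    ,  1.476 , -0.119 ]), 'dq': array([ 0.0004,  0.0002, -0.0016, -0.0001, -0.0007,  0.0013]), 'effort': array([  0.0009, -39.3673, -37.0181,  -0.0002,   0.0069,  -0.    ]), 'tool_pos': array([ 0.2638, -0.5663,  0.4034]), 'tool_rot': array([-3.0653, -0.6787,  0.0003]), 'contact_force': array([-0.8599, -0.046 , -0.8606]), 'wrist_torque': array([ 0.0518, -0.0596,  0.0146]), 'opening': 0.08533585215443364}
side 49.7383120292221
campos [0.1086 0.8064 0.7071]
drive mark [ 0.4851 -0.0207 -0.0047] 0.56 [330.0491 248.1426]
drive mark [ 0.7239  0.252  -0.0003] 0.46 [191.2282 282.9035]
driver_tip mark [ 0.5149 -0.1028  0.1194] 0.71 [333.4479 191.3522]
shaft mark [ 0.4788 -0.0204  0.0791] 0.58 [332.6153 222.8917]
shaft mark [ 0.4843 -0.0182  0.0799] 0.43 [330.2989 222.5351]
shaft_flat mark [ 0.4865 -0.0183  0.1206] 0.64 [329.7094 208.9109]
shaft_flat mark [ 0.4803 -0.0203  0.0795] 0.53 [332.0667 222.6355]
collar mark [ 0.4491  0.1193 -0.0008] 0.67 [318.9194 283.7219]
collar mark [0.6465 0.0586 0.003 ] 0.62 [262.3364 245.8709]
collar mark
[... 513 characters left out ...]
ark [ 0.4829 -0.0127  0.0802] 0.5 [329.3151 210.4943]
shaft mark [ 0.4848 -0.0148  0.0828] 0.41 [329.9976 209.7826]
shaft_flat mark [ 0.4893 -0.0219  0.1193] 0.5 [332.4231 207.2443]
collar mark [ 0.4822 -0.0161  0.0814] 0.64 [330.4495 210.6666]
collar mark [ 0.6482  0.0565 -0.0007] 0.54 [306.342  161.6239]
collar mark [0.454  0.1231 0.0005] 0.42 [286.6629 222.5844]
collar mark [ 0.3427 -0.0478  0.0011] 0.38 [341.5689 256.5306]
collar_screw mark [ 0.344  -0.0723  0.0075] 0.63 [349.4284 255.9444]
collar_screw mark [ 0.4779 -0.048   0.0934] 0.51 [341.1709 211.5235]
collar_screw mark [0.4337 0.1411 0.0072] 0.49 [280.8993 229.058 ]
collar_screw mark [0.6676 0.0371 0.0053] 0.42 [312.1838 155.1647]
```

View pics/side0.png

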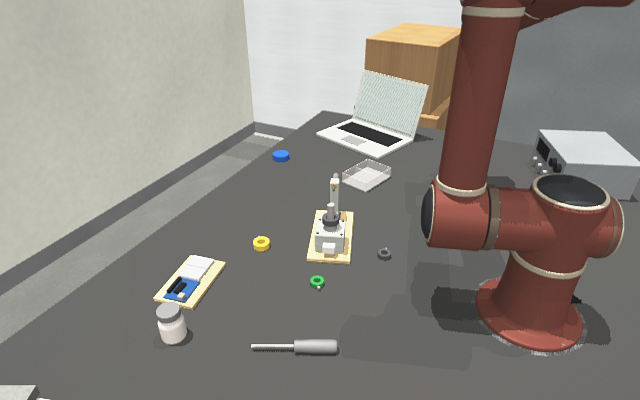

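View pics/top0.png

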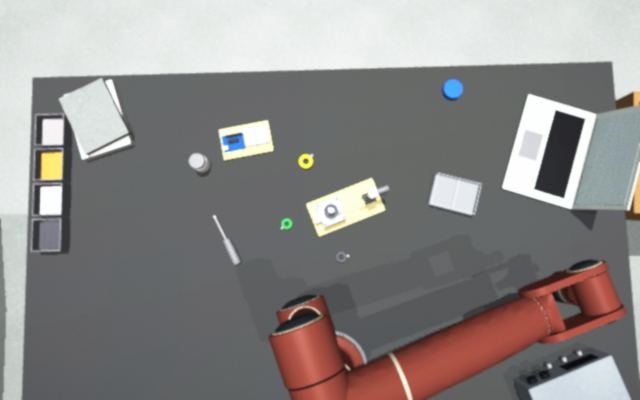

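```bash
python3 - <<'E'
import cv2
a=cv2.imread('pics/side0.png')[150:290,270:410]; b=cv2.imread('pics/top0.png')[150:290,270:410]
cv2.imwrite('pics/crop0.png',cv2.resize(cv2.hconcat([a,b]),(800,400),interpolation=cv2.INTER_CUBIC))
E
```

```text
(no output)
```

View pics/crop0.png

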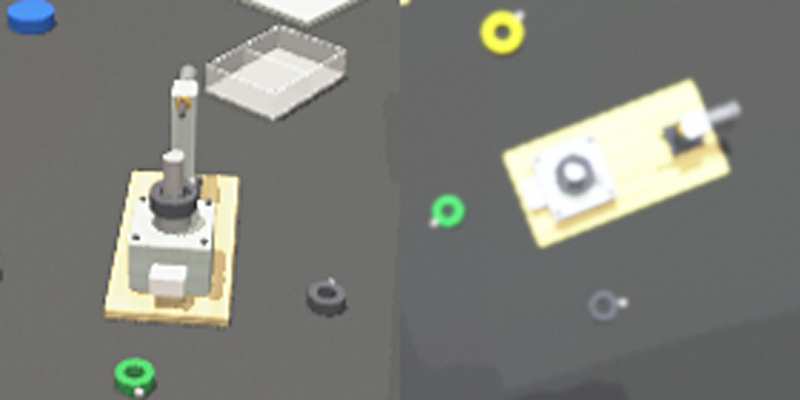

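The collar meant is the dark one already round the shaft, at side (332,220) and top (331,211). The others are green at side (317,282), yellow at side (261,243), and a smaller dark ring on the bench at side (384,254). The enlarged crop confirms that the one on the motor boss is dark, larger, and has the shaft through it. I'll move over the shaft and use the wrist camera.

```bash
python3 -m crank '[[0,0,0,29,-27,0,-1],[0,0,0,29,-27,0,-1],[0,0,0,29,-27,0,-1],[0,0,0,29,-27,0,-1],[0,0,0,29,-27,0,-1],[0,0,0,29,-27,0,-1],[0,0,0,29,-27,0,-1],[0,0,0,29,-27,0,-1]]' 40
```

```text
t: 1.37
tool_pos: [0.3844, -0.2681, 0.4034]
tool_rot: [3.07, 0.657, 0.0]
contact_force: [0.9, -0.7, -0.5]
opening: 0.0855
```

```bash
cat >> h.py <<'E'
def delta(pos,yaw):
    """tool-frame shift(mm) and turn to reach TCP pos with tool down and tool x at world angle yaw"""
    o=ctrl.get_obs(); Rm=R.from_rotvec(o['tool_rot']).as_matrix()
    s=Rm.T@(np.array(pos)-o['tool_pos'])*1000
    D=np.array([[np.cos(yaw),np.sin(yaw),0],[np.sin(yaw),-np.cos(yaw),0],[0,0,-1]])
    t=R.from_matrix(Rm.T@D).as_rotvec()
    print('t',round(o['t'],2),'pos',np.round(o['tool_pos'],4),'yaw',round(float(np.arctan2(Rm[1,0],Rm[0,0])),4),'tilt',np.round(Rm[:2,2],4),'q6',round(float(o['q'][5]),3),'open',round(o['opening']*1000,2))
    print('shift mm',np.round(s,1),'turn',np.round(t,4),'F',np.round(o['contact_force'],1))
E
python3 -c "
from h import *
delta([.4825,-.018,.38],0.44)"
```

```text
t 1.37 pos [ 0.3844 -0.2681  0.4034] yaw 0.4216 tilt [ 0.0008 -0.0023] q6 0.382 open 85.49
shift mm [ 191.9 -188.1   22.9] turn [ 0.0024  0.0003 -0.0184] F [ 0.9 -0.7 -0.5]
```

```bash
python3 -m crank '[[0,0,0,29,-29,4,-1],[0,0,0,29,-29,4,-1],[0,0,0,29,-29,4,-1],[0,0,0,29,-29,4,-1],[0,0,0,29,-29,4,-1],[0,0,0,20,-20,0,-1]]'; python3 - <<'E'
from h import *
np.set_printoptions(precision=4,suppress=True)
p,o=shot('wrist'); save(p,'w1'); C=camof(p,o)
delta([.4825,-.018,.38],0.44)
print(p['vertical_fov'],np.array(p['mount']))
q0={}
for q in ['drive','driver_tip','shaft','shaft_flat','collar','collar_screw']:
    p2=dict(p)
    for r in spotter.mark_of(q,p)[:3]: print(q,'mark',np.array(r['centre']),round(r['confidence'],2),proj(C,r['centre']))
E
```

```text
t: 1.87
tool_pos: [0.4665, -0.0438, 0.3854]
tool_rot: [3.065, 0.656, 0.011]
contact_force: [0.5, -1.2, 0.5]
opening: 0.0855
t 1.92 pos [ 0.4674 -0.041   0.3859] yaw 0.425 tilt [ 0.0102 -0.0025] q6 0.9 open 85.65
shift mm [ 23.2 -14.8   6. ] turn [ 0.0066 -0.0082 -0.015 ] F [-0.3  3.1 -0.4]
66.04279355391228 [[-0.0002 -0.9553 -0.2957  0.0764]
 [ 1.     -0.0006  0.0012 -0.0004]
 [-0.0013 -0.2957  0.9553  0.0301]
 [ 0.      0.      0.      1.    ]]
drive mark [ 0.4808 -0.0151  0.0009] 0.65 [299.1157 155.7295]
driver_tip mark [ 0.5185 -0.1051  0.1202] 0.83 [415.1414 180.7632]
shaft mark [ 0.4808 -0.0158  0.0795] 0.88 [295.1502 168.6989]
collar mark [ 0.4858 -0.0143  0.084 ] 0.88 [295.4394 163.8847]
collar mark [ 0.3452 -0.0459 -0.0016] 0.8 [280.0411 261.4617]
collar mark [ 0.4523  0.1217 -0.0028] 0.57 [177.983  128.9514]
collar_screw mark [0.4383 0.1383 0.0079] 0.94 [155.5115 135.1482]
collar_screw mark [ 0.4786 -0.0486  0.0925] 0.84 [327.4963 188.6476]
collar_screw mark [ 0.3461 -0.0726  0.0092] 0.63 [298.9639 272.619 ]
```

View pics/w1.png

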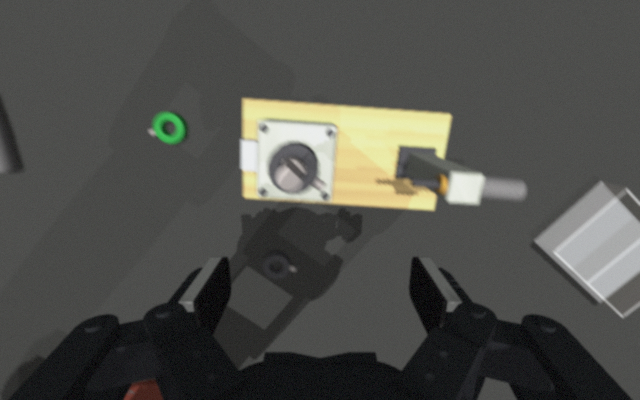

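```bash
python3 -m crank '[[0,0,0,0,0,0,-1],[0,0,0,0,0,0,-1]]'; python3 - <<'E'
from h import *
np.set_printoptions(precision=4,suppress=True)
p,o=shot('wrist'); save(p,'w2',(230,85,470,225),3.3); np.savez('w2.npz',im=p['image'],K=camof(p,o)[0],R=camof(p,o)[1],t=camof(p,o)[2])
C=camof(p,o)
delta([.4825,-.018,.38],0.44)
for q in ['drive','driver_tip','shaft','shaft_flat','collar','collar_screw']:
    for r in spotter.mark_of(q,p)[:2]: print(q,'mark',np.array(r['centre']),round(r['confidence'],2),proj(C,r['centre']))
# overlay model
def T(c,th,P): return [c[0]+P[0]*np.cos(th)-P[1]*np.sin(th),c[1]+P[0]*np.sin(th)+P[1]*np.cos(th),P[2]]
im=cv2.resize(p['image'][:,:,::-1],None,fx=3,fy=3,interpolation=cv2.INTER_CUBIC)
c=(.482,-.016);th=np.arctan2(-.105+.016,.5185-.482);print(th)
for P in [(x,y,z) for x in(-.062,.163) for y in(-.055,.055) for z in(.012,)]+[(x,y,.067) for x in(-.037,.037) for y in(-.037,.037)]+[(0,0,.136),(.095,0,.12)]:
    u=proj(C,T(c,th,P)); cv2.circle(im,tuple(np.int32(u*3+1)),3,(0,0,255),-1)
cv2.imwrite('pics/w2o.png',im[240:690,680:1440])
E
```

```text
t: 2.38
tool_pos: [0.4658, -0.0499, 0.3863]
tool_rot: [3.066, 0.643, 0.012]
contact_force: [0.5, 0.2, -0.1]
opening: 0.0856
t 2.43 pos [ 0.4658 -0.0499  0.3863] yaw 0.4136 tilt [ 0.0092 -0.0075] q6 0.893 open 85.56
shift mm [ 28.1 -22.6   6.2] turn [ 0.0107 -0.0052 -0.0264] F [0.7 0.  0. ]
drive mark [ 0.4748 -0.0177  0.0035] 0.82 [293.7728 159.0568]
driver_tip mark [ 0.5182 -0.1063  0.121 ] 0.92 [409.1979 177.0292]
shaft mark [ 0.4811 -0.0145  0.0843] 0.87 [286.8706 165.3617]
shaft_flat mark [ 0.49   -0.0186  0.1219] 0.61 [291.7283 165.574 ]
collar mark [ 0.3433 -0.0427 -0.0016] 0.92 [273.2581 259.5862]
collar mark [ 0.4824 -0.0138  0.0822] 0.71 [286.899  163.3213]
collar_screw mark [ 0.3464 -0.0713  0.0061] 0.9 [294.3505 268.4431]
collar_screw mark [ 0.4776 -0.0482  0.0911] 0.75 [320.006  185.3599]
-1.1816029095234
```

View pics/w2.png

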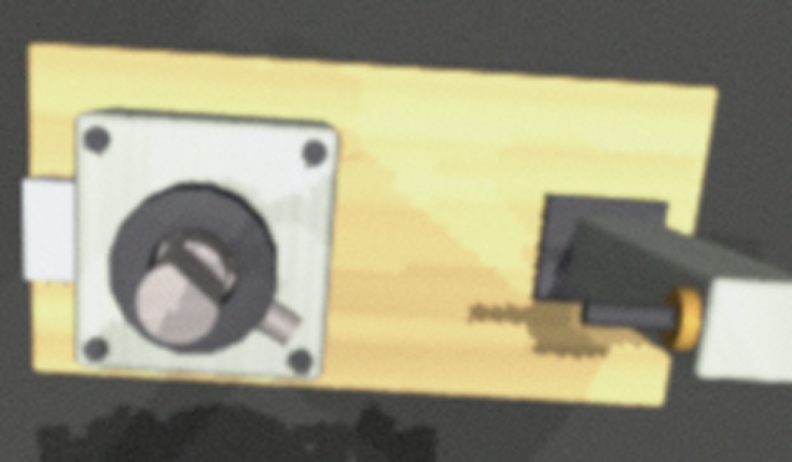

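View pics/w2o.png

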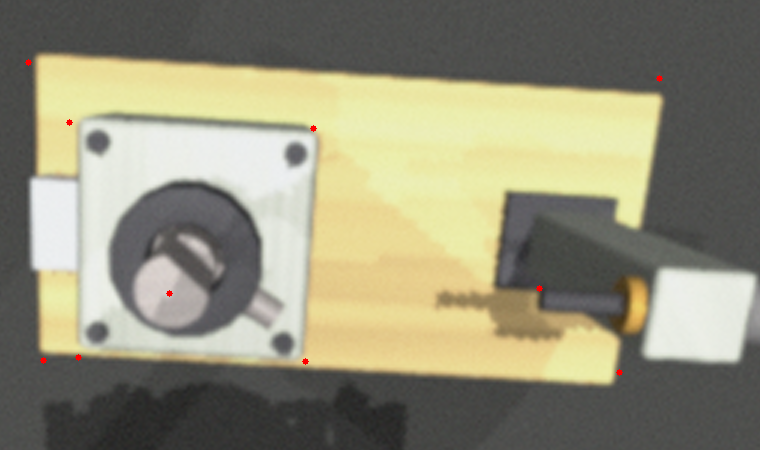

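```bash
cat > fit.py <<'E'
from h import *
from scipy.optimize import least_squares
np.set_printoptions(precision=4,suppress=True)
d=np.load('w2.npz'); C=(d['K'],d['R'],d['t'])
def T(c,th,P): return [c[0]+P[0]*np.cos(th)-P[1]*np.sin(th),c[1]+P[0]*np.sin(th)+P[1]*np.cos(th),P[2]]
M=[(-.062,.055,.012),(.163,.055,.012),(.163,-.055,.012),(-.062,-.055,.012),(.095,0,.12)]
U=[(37,54),(663,94),(613,384),(40,353),(540,298)]
U=(np.array(U)+[680,240])/3
f=lambda x: np.ravel([proj(C,T(x[:2],x[2],m))-u for m,u in zip(M,U)])
s=least_squares(f,[.482,-.016,-1.18]); print(s.x,s.fun.reshape(-1,2))
c=s.x[:2];th=s.x[2]
out=[]
for a in [0.6,0.8,1.0,1.2]:
    im=cv2.resize(d['im'][:,:,::-1],None,fx=6,fy=6,interpolation=cv2.INTER_CUBIC)
    for z,col in((.136,(0,0,255)),(.106,(0,255,0))):
        h=np.arccos(5.5/9); ang=np.linspace(h,2*np.pi-h,60)
        pts=[proj(C,T(c,th+a,(.009*np.cos(t),.009*np.sin(t),z)))*6+2.5 for t in ang]
        cv2.polylines(im,[np.int32(pts)],True,col,1)
    pts=[proj(C,T(c,th,(.022*np.cos(t),.022*np.sin(t),.1)))*6+2.5 for t in np.linspace(0,6.28,60)]
    cv2.polylines(im,[np.int32(pts)],True,(255,0,0),1)
    pc=np.int32(proj(C,[c[0],c[1],.12])*6)
    out.append(cv2.resize(im[pc[1]-170:pc[1]+130,pc[0]-180:pc[0]+220],(400,300)))
cv2.imwrite('pics/fit.png',cv2.vconcat([cv2.hconcat(out[:2]),cv2.hconcat(out[2:])]))
E
python3 fit.py
```

```text
[ 0.4827 -0.0167 -1.2179] [[-0.5911 -0.1157]
 [ 0.4261 -0.0523]
 [ 0.2411  0.0837]
 [-0.0775 -0.0304]
 [ 0.0254  0.1964]]
```

View pics/fit.png

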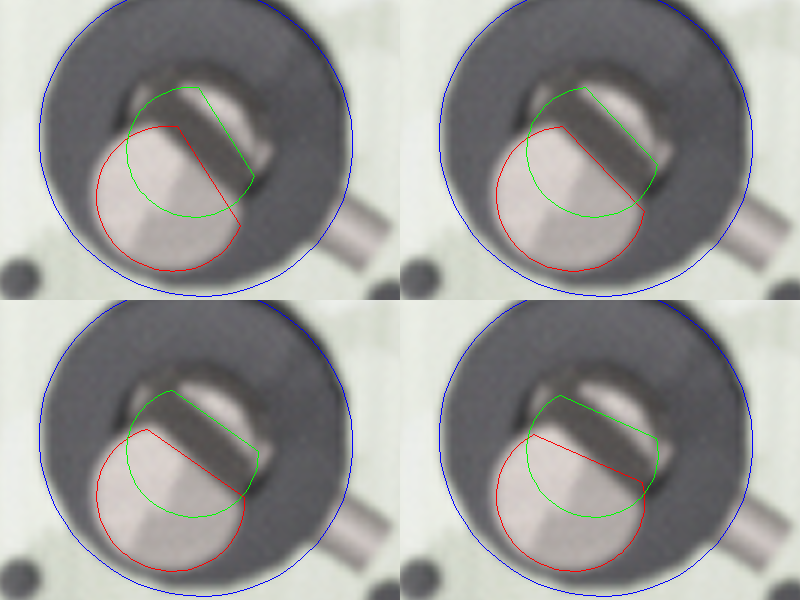

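The fit puts the drive at (0.4827, -0.0167) with the driver heading -1.218. The flat is about 0.85 rad anticlockwise of the driver, and the screw about 0.5 rad clockwise. Next I turn the tool so the jaws are square to the flat.

```bash
python3 -m crank '[[0.01,0,-0.12,5,-4,0,-1],[0,0,-0.12,5,0,0,-1],[0,0,-0.12,5,0,0,-1],[0,0,-0.12,5,0,0,-1],[0,0,-0.12,5,5,0,-1],[0,0,-0.12,5,5,0,-1],[0,0,0,0,0,0,-1]]'; python3 -c "
from h import *
delta([.4827,-.0167,.330],1.2)"
```

```text
t: 3.32
tool_pos: [0.4955, -0.0304, 0.3863]
tool_rot: [2.622, 1.729, 0.007]
contact_force: [-0.4, -0.8, -0.8]
opening: 0.0853
t 3.32 pos [ 0.4955 -0.0304  0.3863] yaw 1.1657 tilt [0.0044 0.002 ] q6 0.193 open 85.32
shift mm [  7.4 -17.3  56.2] turn [ 0.0033 -0.0035 -0.0343] F [-0.4 -0.8 -0.8]
```

```bash
python3 -m crank '[[0,0,-0.034,4,-9,20,-0.2],[0,0,0,4,-8,20,-0.2],[0,0,0,0,0,16,-0.2],[0,0,0,0,0,0,-0.2],[0,0,0,0,0,0,-0.2]]'; python3 - <<'E'
from h import *
p,o=shot('wrist'); save(p,'w3')
delta([.4827,-.0167,.279],1.2)
C=camof(p,o); np.savez('w3.npz',im=p['image'],K=C[0],R=C[1],t=C[2])
print(proj(C,[.4827,-.0167,.136]))
E
```

```text
t: 3.73
tool_pos: [0.4827, -0.016, 0.3301]
tool_rot: [2.601, 1.756, 0.01]
contact_force: [-0.4, 0.1, 0.1]
opening: 0.051
t 3.78 pos [ 0.4827 -0.016   0.3301] yaw 1.188 tilt [0.0064 0.001 ] q6 0.194 open 51.24
shift mm [-0.8 -0.  51.1] turn [ 0.0056 -0.0033 -0.012 ] F [0.1 0.7 0.1]
[317.43522866 246.01123597]
```

View pics/w3.png

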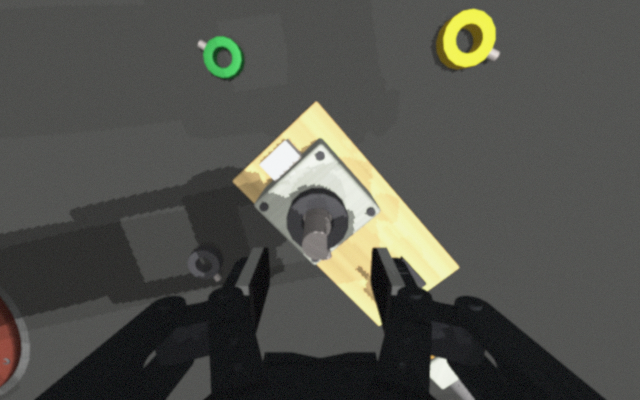

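The shaft top shows at (316,246), where it was predicted, and it sits midway between the jaws with the flat facing the right finger. I'll go down and feel for the flat.

```bash
python3 -m crank '[[0.005,-0.003,-0.01,-1,0,20,-0.2],[0,0,0,0,0,20,-0.2],[0,0,0,0,0,10,-0.1],[0,0,0,0,0,0,0.2],[0,0,0,0,0,0,0.6],[0,0,0,0,0,0,1],[0,0,0,0,0,0,1],[0,0,0,0,0,0,1]]' 35; python3 -c "
from h import *
delta([.4827,-.0167,.279],1.2)"
```

```text
t: 4.45
tool_pos: [0.482, -0.0167, 0.2862]
tool_rot: [-2.592, -1.759, 0.007]
contact_force: [3.0, -0.8, -9.3]
opening: 0.0132
t 4.45 pos [ 0.482  -0.0167  0.2862] yaw 1.1925 tilt [-0.0086  0.0044] q6 0.188 open 13.24
shift mm [0.2 0.7 7.2] turn [-0.0097 -0.0009 -0.0075] F [ 3.  -0.8 -9.3]
```

```bash
python3 -m crank '[[0,0,0,0,0,0,1],[0,0,0,0,0,0,1]]' 35; python3 - <<'E'
from h import *
delta([.4827,-.0167,.279],1.2)
p,o=shot('wrist'); save(p,'w4')
p,o=shot('side'); save(p,'s4',(280,150,400,260),5)
E
```

```text
t: 4.62
tool_pos: [0.482, -0.0167, 0.2861]
tool_rot: [-2.593, -1.759, 0.007]
contact_force: [0.1, 0.2, -7.0]
opening: 0.0135
t 4.62 pos [ 0.482  -0.0167  0.2861] yaw 1.1923 tilt [-0.0081  0.0044] q6 0.188 open 13.47
shift mm [0.2 0.8 7.1] turn [-0.0092 -0.0011 -0.0077] F [ 0.1  0.2 -7. ]
```

View pics/w4.png

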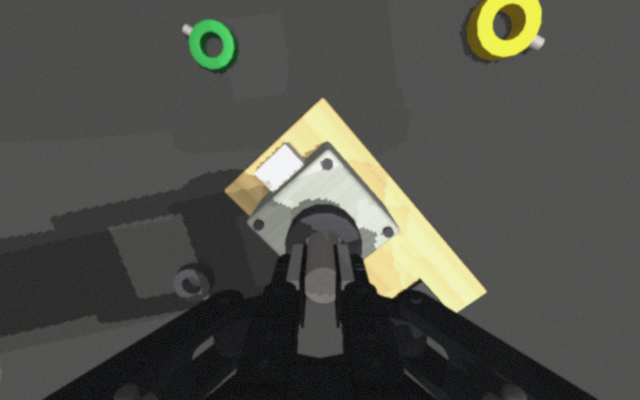

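View pics/s4.png

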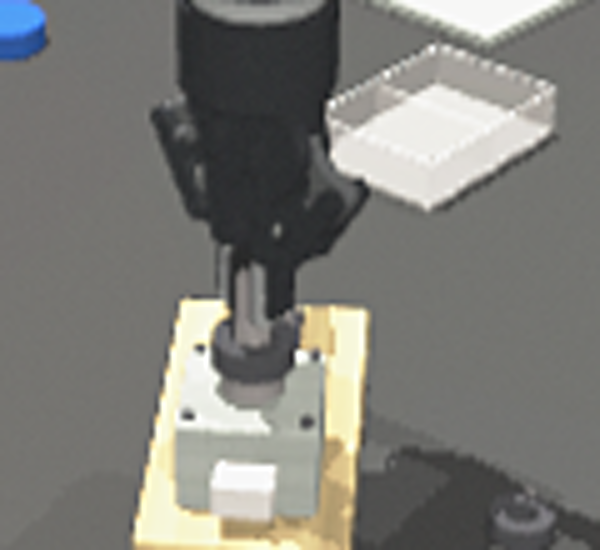

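The pads are closed squarely on the flat and back: 13.4 mm, well below the 18 mm for the round, and the lateral load is about zero. Now I turn the shaft clockwise.

```bash
python3 -m crank '[[0,0,0,0,0,0,1],[0,0,0.11,0,0,0,1],[0,0,0.11,0,0,0,1],[0,0,0.11,0,0,0,1],[0,0,0.11,0,0,0,1],[0,0,0.11,0,0,0,1],[0,0,0.11,0,0,0,1],[0,0,0,0,0,0,1]]' 60; python3 -c "
from h import *
delta([.4827,-.0167,.286],.353)"
```

```text
t: 5.38
tool_pos: [0.4825, -0.0163, 0.2862]
tool_rot: [-3.036, -0.775, 0.007]
contact_force: [-0.3, -0.1, -6.5]
opening: 0.0127
t 5.38 pos [ 0.4825 -0.0163  0.2862] yaw 0.5 tilt [-0.0067  0.007 ] q6 0.88 open 12.67
shift mm [-0.   0.4  0.2] turn [-0.0092  0.0032  0.147 ] F [-0.3 -0.1 -6.5]
```

```bash
python3 -m crank '[[0,0,0.07,0,0,0,1],[0,0,0.07,0,0,0,1],[0,0,0,0,0,0,1],[0,0,0,0,0,0,1]]' 60; python3 - <<'E'
from h import *
delta([.4827,-.0167,.286],.353)
p,o=shot('wrist'); save(p,'w5',(220,170,460,350),3)
E
```

```text
t: 5.72
tool_pos: [0.4827, -0.0163, 0.2862]
tool_rot: [-3.081, -0.569, 0.008]
contact_force: [1.0, -0.3, -5.4]
opening: 0.0129
t 5.72 pos [ 0.4827 -0.0163  0.2862] yaw 0.3654 tilt [-0.0065  0.0074] q6 1.014 open 12.93
shift mm [-0.1  0.4  0.2] turn [-0.0092  0.0034  0.0124] F [ 1.  -0.3 -5.4]
```

View pics/w5.png

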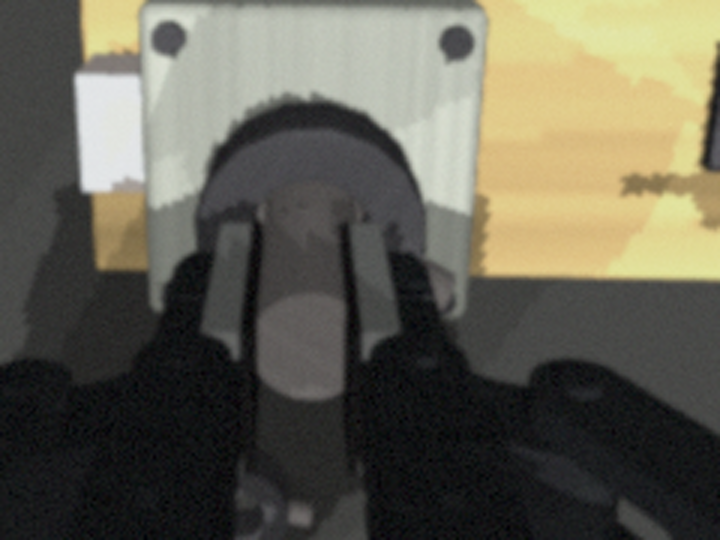

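```bash
python3 -m crank '[[0,0,0.012,0,0,0,1],[0,0,0,0,0,0,1],[0,0,0,0,0,0,0.3],[0,0,0,0,0,0,-0.2],[0,0,0,0,0,0,-0.4],[0,0,0,0,0,-25,-0.4],[0,0,0,0,0,-25,-0.4],[0,0,0,0,0,-10,-0.4]]' 60; python3 -c "
from h import *
delta([.4827,-.0167,.346],1.41)"
```

```text
t: 6.43
tool_pos: [0.4836, -0.017, 0.3501]
tool_rot: [-3.083, -0.559, 0.01]
contact_force: [0.9, 0.8, 0.7]
opening: 0.0597
t 6.43 pos [ 0.4836 -0.017   0.3501] yaw 0.3585 tilt [-0.0076  0.007 ] q6 1.021 open 59.66
shift mm [-0.7 -0.6  4.1] turn [-1.0800e-02 -7.0000e-04 -1.0515e+00] F [0.9 0.8 0.7]
```

```bash
python3 -m crank '[[-0.01,0,0,-30,0,-30,-0.4],[0,0,0,0,0,0,-0.4],[0,0,0,0,0,0,-0.4]]' 60; python3 - <<'E'
from h import *
delta([.4827,-.0167,.35],1.41)
p,o=shot('wrist'); save(p,'w6'); C=camof(p,o); np.savez('w6.npz',im=p['image'],K=C[0],R=C[1],t=C[2])
for q in ['driver_tip','shaft','shaft_flat','collar','collar_screw']:
    for r in spotter.mark_of(q,p)[:2]: print(q,'mark',np.round(r['centre'],4),round(r['confidence'],2),proj(C,r['centre']))
im=cv2.resize(p['image'][:,:,::-1],None,fx=3,fy=3,interpolation=cv2.INTER_CUBIC)
pc=np.int32(proj(C,[.4827,-.0167,.07])*3); print(pc)
cv2.imwrite('pics/w6o.png',im[pc[1]-250:pc[1]+250,pc[0]-200:pc[0]+600])
E
```

```text
t: 6.68
tool_pos: [0.4582, -0.0276, 0.3842]
tool_rot: [3.085, 0.561, 0.005]
contact_force: [0.8, -0.2, 0.3]
opening: 0.0598
t 6.68 pos [ 0.4582 -0.0276  0.3842] yaw 0.3597 tilt [ 0.0041 -0.005 ] q6 0.99 open 59.8
shift mm [26.8 -1.8 34.3] turn [ 0.0066  0.0013 -1.0503] F [ 0.8 -0.2  0.3]
driver_tip mark [ 0.5171 -0.1039  0.1227] 0.79 [437.96928663 173.15305057]
driver_tip mark [ 0.4831 -0.0142  0.0787] 0.59 [313.63297035 163.68135132]
shaft mark [ 0.4787 -0.0137  0.0876] 0.81 [311.24546863 169.90591658]
shaft_flat mark [ 0.4848 -0.0229  0.1219] 0.59 [324.34867791 175.34035976]
shaft_flat mark [ 0.528  -0.4089  0.0013] 0.21 [624.59812413 229.69532935]
collar mark [ 0.3405 -0.0409 -0.0031] 0.82 [295.54020505 262.44036471]
collar mark [ 0.4522  0.1215 -0.0025] 0.75 [192.6858024  134.88401305]
collar_screw mark [ 0.4809 -0.045   0.0927] 0.96 [345.72462161 181.12036728]
collar_screw mark [0.4373 0.1388 0.0048] 0.83 [171.77471817 142.62556435]
[948 490]
```

View pics/w6o.png

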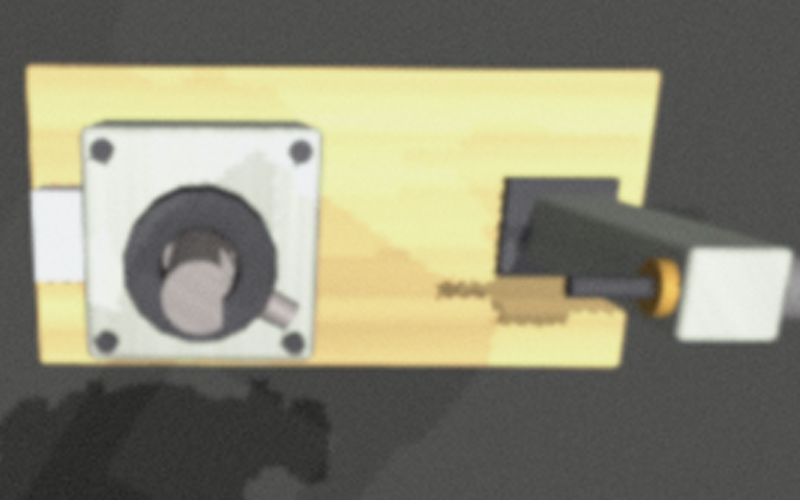

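```bash
cat > fit2.py <<'E'
from h import *
from scipy.optimize import least_squares
np.set_printoptions(precision=4,suppress=True)
d=np.load('w6.npz'); C=(d['K'],d['R'],d['t'])
def T(c,th,P): return [c[0]+P[0]*np.cos(th)-P[1]*np.sin(th),c[1]+P[0]*np.sin(th)+P[1]*np.cos(th),P[2]]
M=[(-.062,.055,.012),(.163,.055,.012),(.163,-.055,.012),(-.062,-.055,.012),(.095,0,.12)]
U=[(26,65),(660,70),(618,368),(40,363),(568,286)]
U=(np.array(U)+[748,240])/3
f=lambda x: np.ravel([proj(C,T(x[:2],x[2],m))-u for m,u in zip(M,U)])
s=least_squares(f,[.482,-.016,-1.18]); print(s.x,s.fun.reshape(-1,2))
c=s.x[:2];th=s.x[2]
out=[]
for a,b in [(-.1,-.45),(-.03,-.5),(.03,-.55),(.1,-.6)]:
    im=cv2.resize(d['im'][:,:,::-1],None,fx=6,fy=6,interpolation=cv2.INTER_CUBIC)
    for z,col in((.136,(0,0,255)),(.106,(0,255,0))):
        h=np.arccos(5.5/9); ang=np.linspace(h,2*np.pi-h,60)
        pts=[proj(C,T(c,th+a,(.009*np.cos(t),.009*np.sin(t),z)))*6+2.5 for t in ang]
        cv2.polylines(im,[np.int32(pts)],True,col,1)
    pts=[proj(C,T(c,th,(.022*np.cos(t),.022*np.sin(t),.1)))*6+2.5 for t in np.linspace(0,6.28,60)]
    cv2.polylines(im,[np.int32(pts)],True,(255,0,0),1)
    pts=[proj(C,T(c,th+b,(r,0,.091)))*6+2.5 for r in (.01,.04)]
    cv2.polylines(im,[np.int32(pts)],True,(255,0,255),1)
    pc=np.int32(proj(C,[c[0],c[1],.12])*6)
    out.append(cv2.resize(im[pc[1]-170:pc[1]+130,pc[0]-180:pc[0]+220],(400,300)))
cv2.imwrite('pics/fit2.png',cv2.vconcat([cv2.hconcat(out[:2]),cv2.hconcat(out[2:])]))
E
python3 fit2.py
```

```text
[ 0.4829 -0.0167 -1.2203] [[-0.0575 -0.106 ]
 [ 0.6431  0.2482]
 [ 0.3063 -0.2138]
 [ 0.0158  0.2166]
 [-0.6424 -0.0896]]
```

View pics/fit2.png

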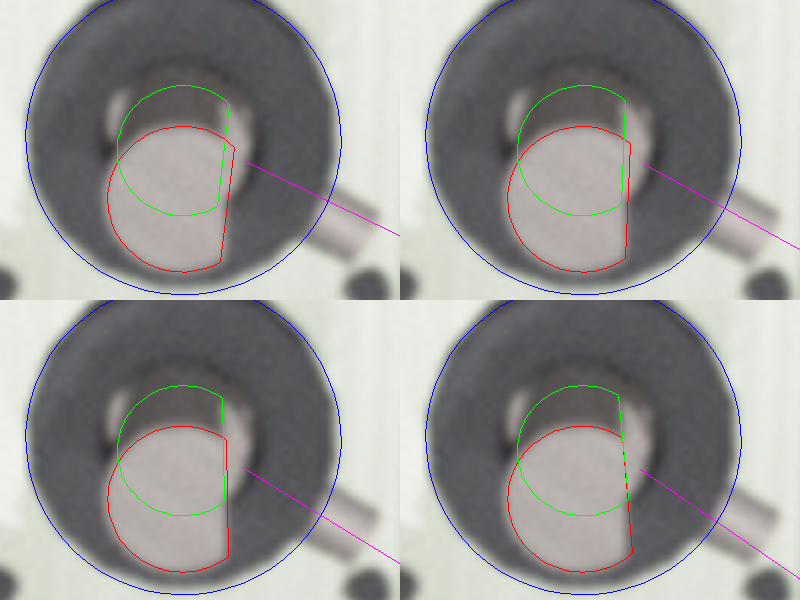

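The flat now squarely faces the driver: the overlay matches at 0 to -0.03 rad. The screw is at -0.525 rad, so I go to yaw 1.396 for the collar grasp.

```bash
python3 -m crank '[[0,0,-0.12,10,0,0,-0.4],[0,0,-0.12,0,0,0,-0.4],[0,0,-0.12,0,0,0,-0.4],[0,0,-0.12,0,0,0,-0.4],[0,0,-0.12,0,0,0,-0.4],[0,0,-0.12,0,0,0,-0.4],[0,0,-0.12,0,0,0,-0.4],[0,0,-0.12,0,0,0,-0.4]]' 60; python3 -c "
from h import *
delta([.4828,-.0167,.32],1.396)"
```

```text
t: 7.65
tool_pos: [0.4688, -0.0227, 0.3721]
tool_rot: [-2.436, -1.966, 0.022]
contact_force: [-0.7, 0.2, 0.0]
opening: 0.0597
t 7.65 pos [ 0.4688 -0.0227  0.3721] yaw 1.3581 tilt [-0.018 -0.   ] q6 0.007 open 59.68
shift mm [ 9.  13.3 51.9] turn [-0.0177  0.0035 -0.0379] F [-0.7  0.2  0. ]
```

```bash
python3 -m crank '[[-0.018,0.003,-0.038,9,13,15,-0.4],[0,0,0,0,0,15,-0.4],[0,0,0,0,0,0,-0.4],[0,0,0,0,0,0,-0.4]]' 60; python3 - <<'E'
from h import *
delta([.4828,-.0167,.245],1.396)
p,o=shot('wrist'); save(p,'w7'); C=camof(p,o)
print(proj(C,[.4828,-.0167,.136]),proj(C,[.4828,-.0167,.1]))
E
```

```text
t: 7.98
tool_pos: [0.484, -0.016, 0.338]
tool_rot: [-2.397, -2.026, 0.005]
contact_force: [-0.1, -0.3, 0.9]
opening: 0.0598
t 7.98 pos [ 0.484 -0.016  0.338] yaw 1.4034 tilt [-0.0045  0.0005] q6 -0.019 open 59.8
shift mm [-0.9 -0.7 93. ] turn [-0.0045  0.0003  0.0074] F [-0.1 -0.3  0.9]
[318.49494668 239.53838921] [318.86947065 218.86510452]
```

View pics/w7.png

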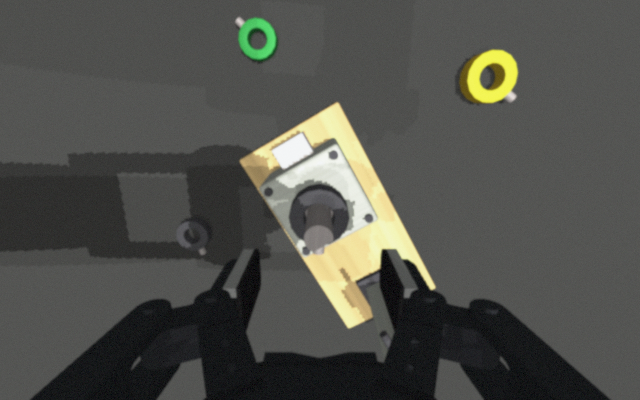

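```bash
python3 -m crank '[[-0.004,0,0.007,-1,-1,30,-0.4],[0,0,0,0,0,30,-0.4],[0,0,0,0,0,15,-0.4],[0,0,0,0,0,0,-0.4]]' 60; python3 - <<'E'
from h import *
delta([.4828,-.0167,.245],1.396)
E
```

```text
t: 8.37
tool_pos: [0.4842, -0.0173, 0.265]
tool_rot: [2.403, 2.015, 0.006]
contact_force: [-1.0, 0.3, -0.1]
opening: 0.0601
t 8.37 pos [ 0.4842 -0.0173  0.265 ] yaw 1.3952 tilt [ 0.0067 -0.0018] q6 -0.014 open 60.13
shift mm [ 0.3 -1.6 19.9] turn [ 0.0069  0.0006 -0.0008] F [-1.   0.3 -0.1]
```

```bash
python3 -m crank '[[0.007,0,0,0,-2,18,-0.4],[0,0,0,0,0,2,-0.4],[0,0,0,0,0,0,-0.4]]' 60; python3 - <<'E'
from h import *
delta([.4828,-.0167,.245],1.396)
p,o=shot('wrist'); save(p,'w8')
p,o=shot('side'); save(p,'s8',(280,150,400,260),5)
E
```

```text
t: 8.62
tool_pos: [0.4834, -0.0173, 0.2475]
tool_rot: [2.407, 2.016, 0.002]
contact_force: [0.4, -0.7, 0.6]
opening: 0.0598
t 8.62 pos [ 0.4834 -0.0173  0.2475] yaw 1.3946 tilt [ 0.0022 -0.001 ] q6 -0.013 open 59.81
shift mm [ 0.5 -0.7  2.5] turn [ 0.0024  0.0006 -0.0014] F [ 0.4 -0.7  0.6]
```

View pics/w8.png

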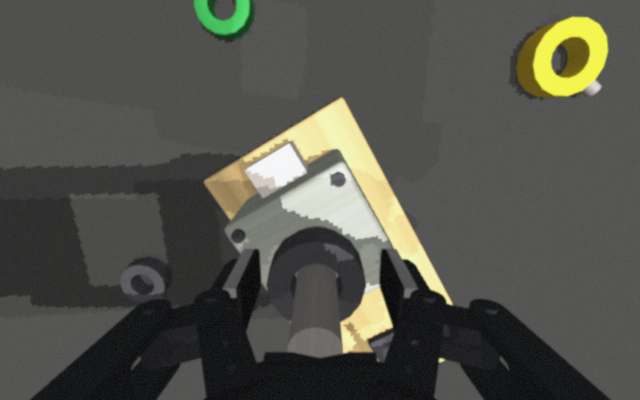

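View pics/s8.png

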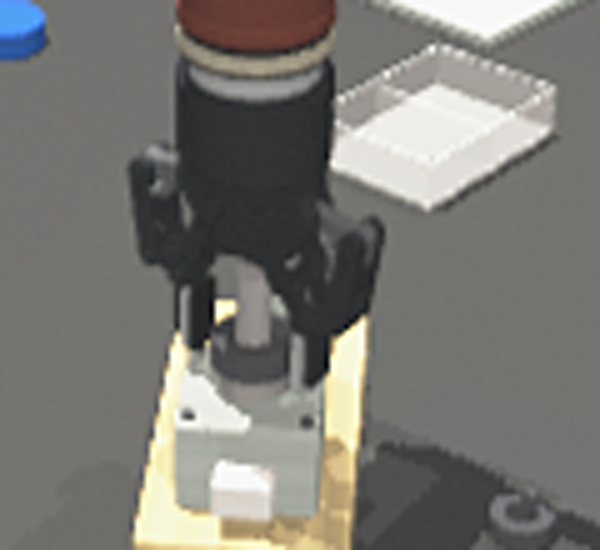

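Both fingers straddle the collar, with the tips around its underside level. I'll close on the rim.

```bash
python3 -m crank '[[0,0,0,0.4,-0.6,2.5,-0.4],[0,0,0,0,0,0,-0.2],[0,0,0,0,0,0,0],[0,0,0,0,0,0,0.2],[0,0,0,0,0,0,0.4],[0,0,0,0,0,0,0.4]]' 40; python3 - <<'E'
from h import *
delta([.4828,-.0167,.245],1.396)
p,o=shot('wrist'); save(p,'w9')
E
```

```text
t: 9.22
tool_pos: [0.4835, -0.0167, 0.2498]
tool_rot: [2.405, 2.015, 0.004]
contact_force: [-0.3, -0.1, -0.5]
opening: 0.0429
t 9.22 pos [ 0.4835 -0.0167  0.2498] yaw 1.395 tilt [ 0.0045 -0.0018] q6 -0.012 open 42.87
shift mm [-0.1 -0.7  4.8] turn [ 0.0047  0.001  -0.001 ] F [-0.3 -0.1 -0.5]
```

View pics/w9.png

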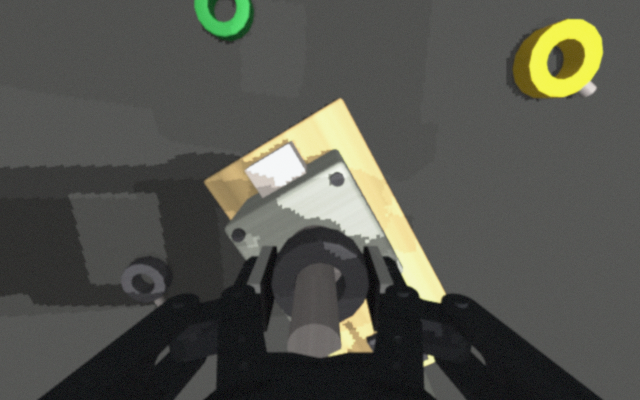

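The collar is held (42.9 mm across the 44 mm rim). I'll lift a little, centre it, and turn the screw toward the driver (+0.525 yaw).

```bash
python3 -m crank '[[0.004,0,0,0,-0.7,-6,0.5],[0,0,-0.1,0,0,0,0.5],[0,0,-0.1,0,0,0,0.5],[0,0,-0.1,0,0,0,0.5],[0,0,-0.1,0,0,0,0.5],[0,0,0,0,0,0,0.5],[0,0,0,0,0,0,0.5]]' 50; python3 - <<'E'
from h import *
delta([.4828,-.0167,.2788],1.922)
E
```

```text
t: 9.85
tool_pos: [0.4836, -0.0168, 0.2589]
tool_rot: [1.937, 2.469, 0.002]
contact_force: [-0.0, -0.1, -1.0]
opening: 0.0426
t 9.85 pos [ 0.4836 -0.0168  0.2589] yaw 1.8111 tilt [ 0.0037 -0.0014] q6 -0.428 open 42.62
shift mm [  0.2  -0.7 -19.9] turn [ 0.0032  0.0024 -0.1109] F [-0.  -0.1 -1. ]
```

```bash
python3 -m crank '[[0.003,0.002,-0.055,0,-0.7,-7,0.5],[0,0,-0.055,0,0,-7,0.5],[0,0,0,0,0,0,0.5],[0,0,0,0,0,0,0.5],[0,0,0,0,0,0,0.5]]' 50; python3 - <<'E'
from h import *
delta([.4828,-.0167,.2788],1.922)
E
```

```text
t: 10.27
tool_pos: [0.483, -0.0169, 0.2737]
tool_rot: [1.81, 2.567, 0.0]
contact_force: [-0.0, -0.6, -1.2]
opening: 0.0426
t 10.27 pos [ 0.483  -0.0169  0.2737] yaw 1.9131 tilt [ 0.0008 -0.0002] q6 -0.532 open 42.58
shift mm [ 0.3 -0.1 -5.1] turn [ 0.0007  0.0005 -0.0089] F [-0.  -0.6 -1.2]
```

```bash
python3 -m crank '[[0,0,-0.009,0,0,-4.5,0.5],[0,0,0,0,0,0,0.5],[0,0,0,0,0,0,0.5],[0,0,0,0,0,0,0.5]]' 50; python3 - <<'E'
from h import *
np.set_printoptions(precision=4,suppress=True)
delta([.4828,-.0167,.2788],1.922)
for n in ['wrist','side','top']:
    p,o=shot(n); C=camof(p,o); np.savez('f_'+n+'.npz',im=p['image'],K=C[0],R=C[1],t=C[2])
    if n=='wrist': save(p,'w10')
    if n=='side': save(p,'s10',(290,160,390,240),8)
    if n=='top': save(p,'t10',(290,160,390,240),8)
    for q in ['collar','collar_screw','driver_tip']:
        for r in spotter.mark_of(q,p)[:4]: print(n,q,np.array(r['centre']),round(r['confidence'],2),proj(C,r['centre']))
    print(n,'screw expected',proj(C,[.4828+.031*np.cos(-1.2195),-.0167+.031*np.sin(-1.2195),.12]),'tip',proj(C,[.4828+.095*np.cos(-1.2195),-.0167+.095*np.sin(-1.2195),.12]))
E
```

```text
t: 10.6
tool_pos: [0.4827, -0.0169, 0.2778]
tool_rot: [-1.802, -2.573, 0.0]
contact_force: [0.4, 0.1, -1.0]
opening: 0.0428
t 10.6 pos [ 0.4827 -0.0169  0.2778] yaw 1.9193 tilt [-0.0004  0.    ] q6 -0.538 open 42.84
shift mm [ 0.2  0.1 -1. ] turn [-0.0004 -0.0002 -0.0027] F [ 0.4  0.1 -1. ]
wrist collar [0.6483 0.0597 0.0023] 0.89 [540.5003 183.7797]
wrist collar [ 0.4539  0.123  -0.0039] 0.74 [347.4529  11.1779]
wrist collar [ 0.3399 -0.0425 -0.0022] 0.59 [145.514 171.642]
wrist collar_screw [ 0.4972 -0.0453  0.1199] 0.96 [326.0336 331.7729]
wrist collar_screw [ 0.3457 -0.0701  0.0082] 0.64 [139.5438 207.7383]
wrist collar_screw [0.6703 0.036  0.0088] 0.57 [553.4097 220.6255]
wrist screw expected [318.6767 330.5883] tip [319.1403 425.3315]
side collar [ 0.4819 -0.0177  0.1097] 0.74 [331.2214 213.1099]
side collar [0.4507 0.1204 0.0023] 0.66 [318.1073 282.8283]
side collar [ 0.3392 -0.046  -0.0038] 0.49 [385.5928 257.8709]
side collar [0.6456 0.0568 0.0028] 0.45 [262.995  245.6482]
side collar_screw [0.6705 0.0344 0.0092] 0.79 [259.5013 236.7234]
side collar_screw [ 0.4923 -0.0463  0.1184] 0.74 [332.2764 203.7534]
side collar_screw [0.4381 0.1406 0.0096] 0.57 [319.1029 287.498 ]
side collar_screw [ 0.3489 -0.0693  0.0076] 0.47 [385.2979 248.3013]
side driver_tip [ 0.5153 -0.1038  0.1155] 0.96 [333.4449 192.4006]
side screw expected [331.7896 203.2096] tip [333.7324 190.582 ]
top collar [0.6456 0.0571 0.0014] 0.59 [306.1448 162.3167]
top collar [0.4559 0.1231 0.0009] 0.59 [286.6419 221.9788]
top collar_screw [ 0.4817 -0.021  -0.0003] 0.55 [331.8615 212.7095]
top collar_screw [0.436  0.1394 0.0035] 0.43 [281.5333 228.3609]
top collar_screw [0.668  0.0371 0.0087] 0.42 [312.1481 154.8449]
top driver_tip [ 0.514  -0.1063  0.1189] 0.79 [360.8213 198.1624]
top screw expected [340.5121 205.6023] tip [360.6927 197.6253]
```

View pics/w10.png

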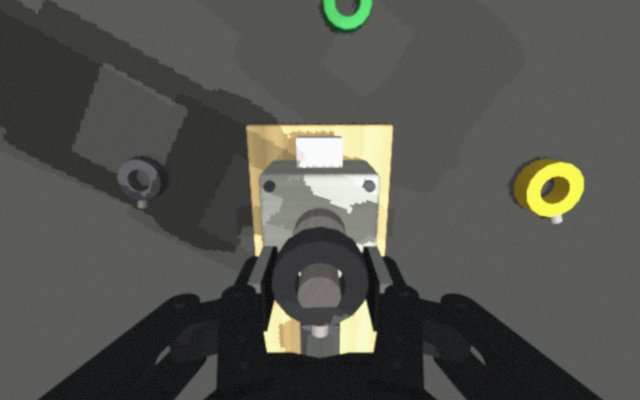

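View pics/s10.png

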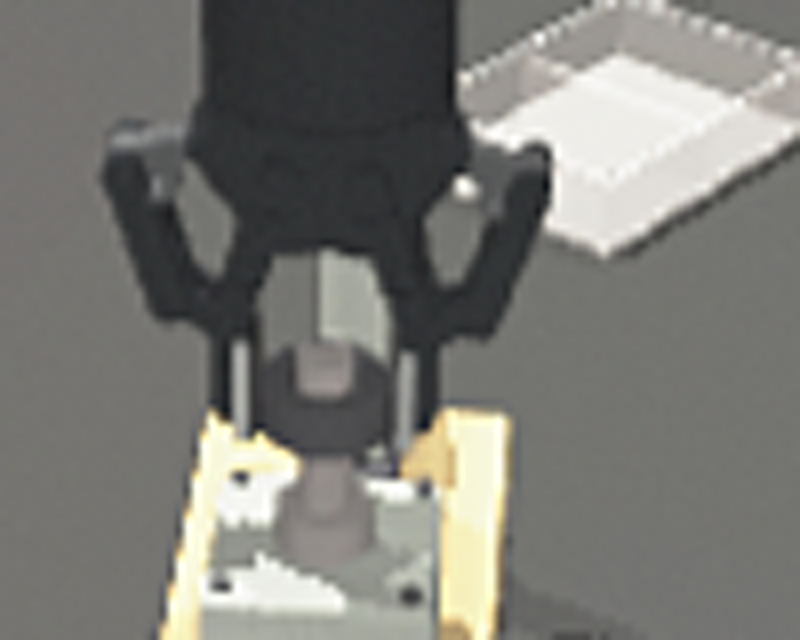

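View pics/t10.png

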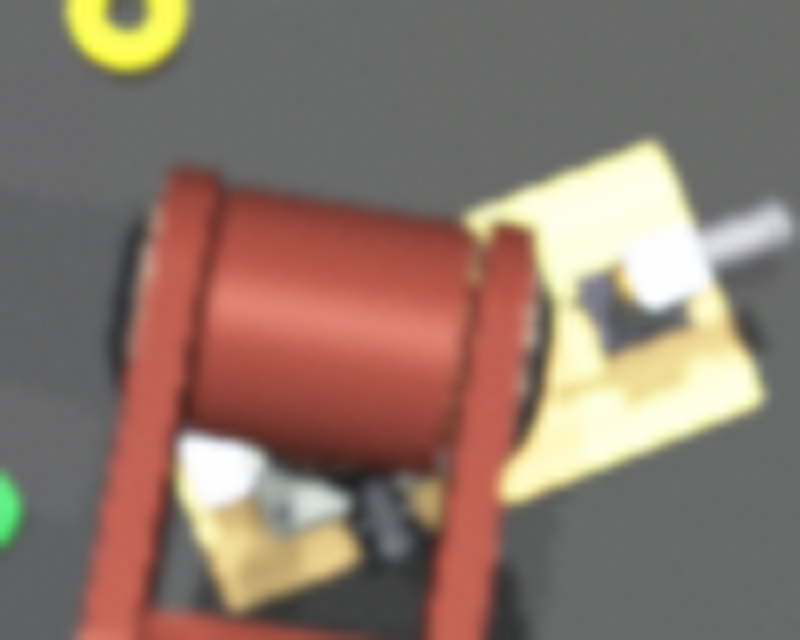

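```bash
cat > ov.py <<'E'
from h import *
import sys
tag=sys.argv[1]
c=np.array([.4828,-.0167]);th=-1.2195
ring=lambda r,z:[[c[0]+r*np.cos(a),c[1]+r*np.sin(a),z] for a in np.linspace(0,2*np.pi,80)]
out=[]
for n,k,w in(('wrist',5,(235,205,395,345)),('side',12,(305,190,365,245))):
  d=np.load('f_'+n+'.npz'); C=(d['K'],d['R'],d['t']); 
  for dz in (-.003,0,.003):
    im=cv2.resize(d['im'][:,:,::-1],None,fx=k,fy=k,interpolation=cv2.INTER_CUBIC)
    def pl(P,col,cl=False): cv2.polylines(im,[np.int32([proj(C,X)*k+k/2-.5 for X in P])],cl,col,1)
    pl(ring(.022,.129+dz),(0,0,255)); pl(ring(.022,.111+dz),(0,255,0)); pl(ring(.011,.129+dz),(0,255,255))
    u=np.array([np.cos(th),np.sin(th)]);v=np.array([-u[1],u[0]])
    for s in(-.0045,.0045): pl([[*(c+u*r+v*s),.12+dz] for r in(.022,.031)],(255,0,255))
    pl([[*(c+u*.031+v*.0045*np.cos(a)),.12+dz+.0045*np.sin(a)] for a in np.linspace(0,6.28,30)],(255,0,255))
    im=im[w[1]*k:w[3]*k,w[0]*k:w[2]*k]; out.append(cv2.resize(im,(266,280)))
cv2.imwrite('pics/ov%s.png'%tag,cv2.vconcat([cv2.hconcat(out[:3]),cv2.hconcat(out[3:])]))
E
python3 ov.py a
```

```text
(no output)
```

View pics/ova.png

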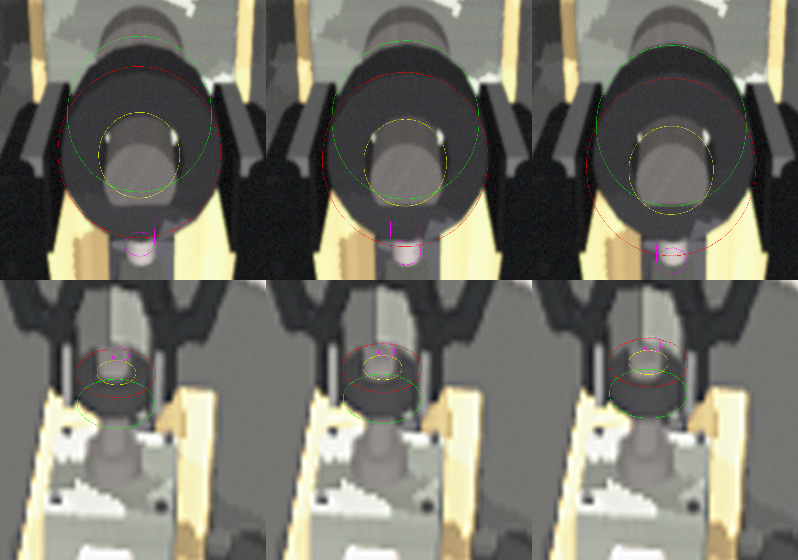

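```bash
cat > ov2.py <<'E'
from h import *
import sys
tag=sys.argv[1]; dz=float(sys.argv[2]); tilt=float(sys.argv[3]); sh=float(sys.argv[4]) if len(sys.argv)>4 else 0
c=np.array([.4828,-.0167]);th=-1.2195
u=np.array([np.cos(th),np.sin(th),0]);v=np.array([-u[1],u[0],0]);zz=np.array([0,0,1.])
u2=u*np.cos(tilt)-zz*np.sin(tilt); z2=zz*np.cos(tilt)+u*np.sin(tilt)
cc=np.array([*c,.12+dz])+u*sh
def X(a,b,h): return cc+u2*a+v*b+z2*h
A=np.linspace(0,2*np.pi,80)
out=[]
for n,k,w in(('wrist',5,(235,205,395,365)),('side',14,(308,190,358,240))):
    d=np.load('f_'+n+'.npz'); C=(d['K'],d['R'],d['t']); 
    im=cv2.resize(d['im'][:,:,::-1],None,fx=k,fy=k,interpolation=cv2.INTER_CUBIC)
    im=np.clip(im.astype(float)*1.5,0,255).astype(np.uint8)
    def pl(P,col): cv2.polylines(im,[np.int32([proj(C,x)*k+k/2-.5 for x in P])],False,col,1)
    ring=lambda r,h:[X(r*np.cos(a),r*np.sin(a),h) for a in A]
    pl(ring(.022,.009),(0,0,255)); pl(ring(.022,-.009),(0,255,0)); pl(ring(.011,.009),(0,255,255))
    for s in(-.0045,.0045): pl([X(r,s,0) for r in(.022,.031)],(255,0,255))
    pl([X(.031,.0045*np.cos(a),.0045*np.sin(a)) for a in A],(255,0,255))
    h=np.arccos(5.5/9); D=[np.array([*c,.136])+u*.009*np.cos(a)+v*.009*np.sin(a) for a in np.linspace(h,2*np.pi-h,60)]
    pl(D+D[:1],(255,255,0))
    pl([np.array([*c,.067])+u*a+v*b for a,b in((-.037,-.037),(-.037,.037),(.037,.037),(.037,-.037),(-.037,-.037))],(255,128,0))
    pl([np.array([*c,.082])+u*.016*np.cos(a)+v*.016*np.sin(a) for a in A],(255,128,0))
    im=im[w[1]*k:w[3]*k,w[0]*k:w[2]*k]; out.append(cv2.resize(im,(400,400)))
cv2.imwrite('pics/ov%s.png'%tag,cv2.hconcat(out))
E
python3 ov2.py b 0 0; python3 ov2.py c -0.002 0.1
```

```text
(no output)
```

View pics/ovb.png

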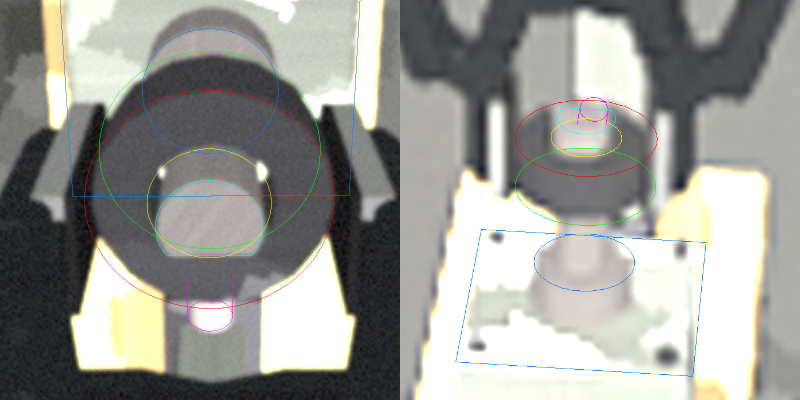

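View pics/ovc.png

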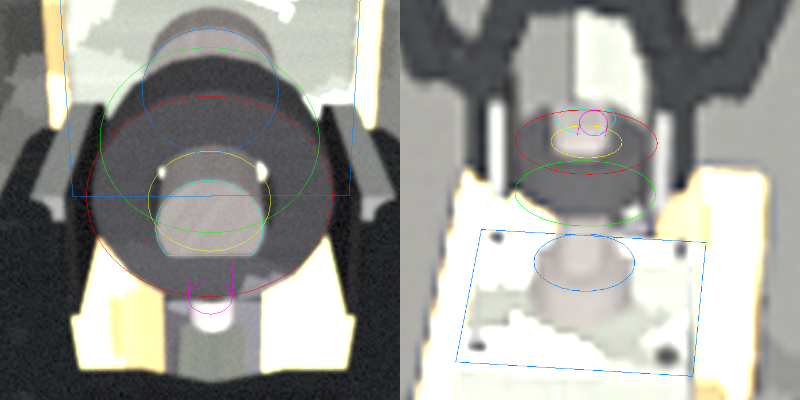

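```bash
python3 - <<'E'
import numpy as np,cv2
d=np.load('f_wrist.npz'); im=d['im'][205:345,255:385,::-1]
im=cv2.resize(im,None,fx=4.3,fy=4.3,interpolation=cv2.INTER_CUBIC).astype(float)
im=np.clip(255*(im/255)**.5,0,255).astype(np.uint8)
for i in range(0,130,10):
    cv2.putText(im,str(255+i),(int(i*4.3),10),0,.35,(0,255,255),1); cv2.line(im,(int(i*4.3),12),(int(i*4.3),18),(0,255,255),1)
for i in range(0,140,10):
    cv2.putText(im,str(205+i),(0,int(i*4.3)+4),0,.35,(0,255,255),1); cv2.line(im,(24,int(i*4.3)),(30,int(i*4.3)),(0,255,255),1)
cv2.imwrite('pics/z.png',im)
E
```

```text
(no output)
```

View pics/z.png

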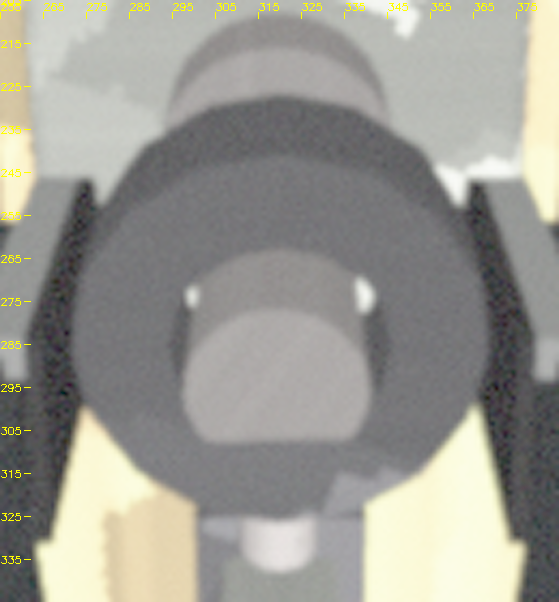

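```bash
cat > fit3.py <<'E'
from h import *
from scipy.optimize import least_squares
np.set_printoptions(precision=4,suppress=True)
d=np.load('f_wrist.npz'); C=(d['K'],d['R'],d['t'])
c=np.array([.4828,-.0167,0]);th=-1.2195
A=np.linspace(0,2*np.pi,360)
def model(x):
    dz,tl,roll,sh,lat,yaw=x
    u=np.array([np.cos(th),np.sin(th),0]);v=np.array([-u[1],u[0],0]);z=np.array([0,0,1.])
    Rr=R.from_rotvec(v*tl).as_matrix()@R.from_rotvec(u*roll).as_matrix()@R.from_rotvec(z*yaw).as_matrix()
    cc=c+z*(.12+dz)+u*sh+v*lat; u,v,z=Rr@u,Rr@v,Rr@z
    ring=lambda r,h:np.array([proj(C,cc+u*r*np.cos(a)+v*r*np.sin(a)+z*h) for a in A])
    t=ring(.022,.009);b=ring(.022,-.009);i=ring(.011,.009)
    s=np.array([proj(C,cc+u*.031+v*.0045*np.cos(a)+z*.0045*np.sin(a)) for a in A])
    return np.array([t[:,0].min(),t[:,0].max(),t[:,1].min(),t[:,1].max(),b[:,1].min(),i[:,0].min(),i[:,0].max(),i[:,1].min(),s[:,1].max(),s[:,0].min(),s[:,0].max()])
obs=np.array([271.7,368.5,241.0,325.2,227.6,294.5,345.7,263,337.8,311.3,328.5])-.4
if __name__=='__main__':
    print(model(np.zeros(6))-obs)
    w=np.ones(11); w[5:8]=.4
    for free in [(0,1,3,4,5),(0,3,4,5)]:
        def f(y):
            x=np.zeros(6); x[list(free)]=y; return (model(x)-obs)*w
        s=least_squares(f,np.zeros(len(free)),x_scale=.01,diff_step=1e-4); print(free,s.x,'res',s.fun)
E
python3 fit3.py
```

```text
[-2.8555  0.0942  0.1321  3.1603 -2.2242 -0.6935 -2.062   1.5508 -0.3634
 -1.237  -0.411 ]
(0, 1, 3, 4, 5) [-0.005  -0.0484  0.0029  0.0006 -0.0064] res [ 0.5029 -0.5057 -0.4135  1.7245 -0.3848  0.6656 -0.6671  0.1829 -1.0307
 -0.1694  0.173 ]
(0, 3, 4, 5) [-0.0033  0.0019  0.0006 -0.0064] res [-0.1673  0.1634  0.9211  1.6964 -1.1421  0.5342 -0.5354  0.6771 -1.9776
 -0.2011  0.2059]
```

```bash
python3 - <<'E'
from fit3 import *
def ring(r,z): 
    p=np.array([proj(C,[c[0]+r*np.cos(a),c[1]+r*np.sin(a),z]) for a in A]); return p[:,0].min(),p[:,0].max(),p[:,1].min(),p[:,1].max()
print('shaft top',ring(.009,.136),'obs 297.4-340.9 top', 205+310/4.3-.4)
print('boss .082',ring(.016,.082),'obs',255+165/4.3,255+388/4.3,'top',205+48/4.3)
print('boss .067',ring(.016,.067),'obs top',205+15/4.3)
print('cam',-C[1].T@C[2])
E
```

```text
shaft top (np.float64(296.809268488113), np.float64(339.68678111765684), np.float64(276.8372520392249), np.float64(313.9111142023143)) obs 297.4-340.9 top 276.69302325581396
boss .082 (np.float64(291.4326465814042), np.float64(345.9233853299356), np.float64(216.10429308930122), np.float64(266.06836662596015)) obs 293.37209302325584 345.2325581395349 top 216.1627906976744
boss .067 (np.float64(293.513358522303), np.float64(344.00150119814316), np.float64(207.84840249490784), np.float64(254.6242662826447)) obs top 208.48837209302326
cam [0.4575 0.0549 0.2477]
```

```bash
python3 - <<'E'
import numpy as np,cv2
ims=[]
for f in('w9','w10'):
    im=cv2.imread('pics/%s.png'%f)[205:345,265:375]
    im=cv2.resize(im,None,fx=3.6,fy=3.6,interpolation=cv2.INTER_CUBIC).astype(float)
    im=np.clip(255*(im/255)**.5,0,255).astype(np.uint8)
    for i in range(0,140,10):
        cv2.putText(im,str(205+i),(0,int(i*3.6)+4),0,.35,(0,255,255),1); cv2.line(im,(24,int(i*3.6)),(30,int(i*3.6)),(0,255,255),1)
    for i in range(0,110,10): cv2.line(im,(int(i*3.6),0),(int(i*3.6),6),(0,255,255),1)
    ims.append(im)
cv2.imwrite('pics/z2.png',cv2.hconcat(ims))
E
```

```text
(no output)
```

View pics/z2.png

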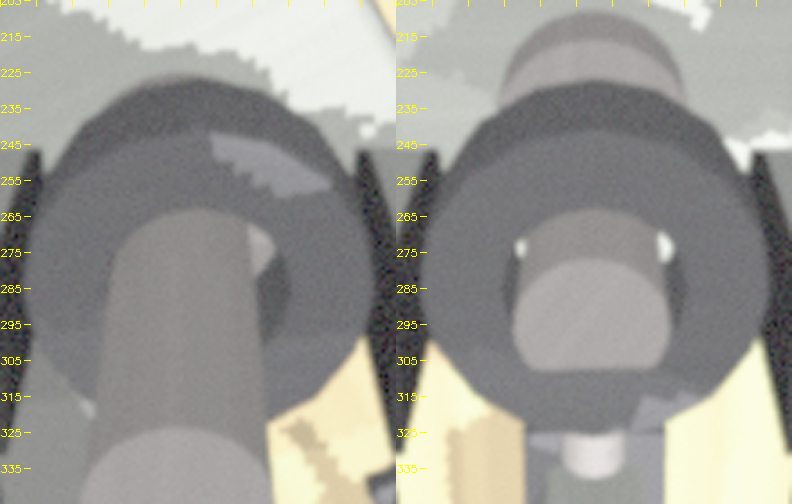

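```bash
python3 - <<'E'
import fit3; from fit3 import *
p={'mount':np.array([[-0.0002,-0.9553,-0.2957,0.0764],[1,-0.0006,0.0012,-0.0004],[-0.0013,-0.2957,0.9553,0.0301],[0,0,0,1]])}
T=np.eye(4);T[:3,:3]=R.from_rotvec([2.405,2.015,.004]).as_matrix();T[:3,3]=[.4835,-.0167,.2498]
W=np.linalg.inv(T@p['mount']); C9=(C[0],W[:3,:3],W[:3,3]); C10=C
n='tL tR ttop tbot bback iL iR itop sbot sL sR'.split()
def m(Cx,dz):
    fit3.C=Cx; return model([dz,0,0,0,0,0])
a=m(C9,-.029)
for dz in(-.003,-.001,0): print(dz,dict(zip(n,np.round(m(C10,dz)-a,2)[:8])))
print('rest pred bback,ttop',a[4],a[2],'obs',205+77/3.6,205+132/3.6)
for dz in(-.029,-.027,-.025): print(dz,m(C9,dz)[[4,2]])
E
```

```text
-0.003 {'tL': np.float64(1.85), 'tR': np.float64(0.55), 'ttop': np.float64(-3.48), 'tbot': np.float64(-4.29), 'bback': np.float64(-2.91), 'iL': np.float64(1.49), 'iR': np.float64(0.84), 'itop': np.float64(-3.71)}
-0.001 {'tL': np.float64(1.15), 'tR': np.float64(1.21), 'ttop': np.float64(-1.55), 'tbot': np.float64(-1.39), 'bback': np.float64(-1.41), 'iL': np.float64(1.13), 'iR': np.float64(1.16), 'itop': np.float64(-1.5)}
0 {'tL': np.float64(0.79), 'tR': np.float64(1.55), 'ttop': np.float64(-0.56), 'tbot': np.float64(0.08), 'bback': np.float64(-0.64), 'iL': np.float64(0.94), 'iR': np.float64(1.32), 'itop': np.float64(-0.37)}
rest pred bback,ttop 225.61619565049122 241.29701297460065 obs 226.38888888888889 241.66666666666666
-0.029 [225.6162 241.297 ]
-0.027 [227.1758 243.2983]
-0.025 [228.7768 245.36  ]
```

Compared with the picture taken at rest, the collar hasn't moved in the jaws, so it is upright and has been raised 28.0 mm. It needs about 1 mm more, and I'll trim the yaw by 0.004 at the same time.

```bash
python3 -m crank '[[0,0,-0.004,0,0,-1.2,0.5],[0,0,0,0,0,0,0.5],[0,0,0,0,0,0,0.5],[0,0,0,0,0,0,0.5]]' 50; python3 - <<'E'
from h import *
np.set_printoptions(precision=4,suppress=True)
delta([.4828,-.0167,.2788],1.922)
for n in ['wrist','side']:
    p,o=shot(n); C=camof(p,o); np.savez('f_'+n+'.npz',im=p['image'],K=C[0],R=C[1],t=C[2])
    for q in ['collar_screw','driver_tip']:
        for r in spotter.mark_of(q,p)[:2]: print(n,q,np.array(r['centre']),round(r['confidence'],2))
E
python3 ov2.py d 0 0
```

```text
t: 11.53
tool_pos: [0.4827, -0.0169, 0.2792]
tool_rot: [-1.796, -2.577, 0.0]
contact_force: [-0.4, -0.2, -1.1]
opening: 0.0428
t 11.53 pos [ 0.4827 -0.0169  0.2792] yaw 1.9241 tilt [-0.0004  0.0001] q6 -0.543 open 42.8
shift mm [0.1 0.1 0.4] turn [-0.0003 -0.0002  0.0021] F [-0.4 -0.2 -1.1]
wrist collar_screw [ 0.4961 -0.0504  0.1223] 0.77
wrist collar_screw [ 0.3475 -0.0718  0.0091] 0.72
wrist driver_tip [ 0.4967 -0.0471  0.1214] 0.56
side collar_screw [ 0.5305 -0.4091 -0.0008] 0.71
side collar_screw [ 0.494  -0.0491  0.1147] 0.68
side driver_tip [ 0.5148 -0.106   0.1192] 0.96
```

View pics/ovd.png

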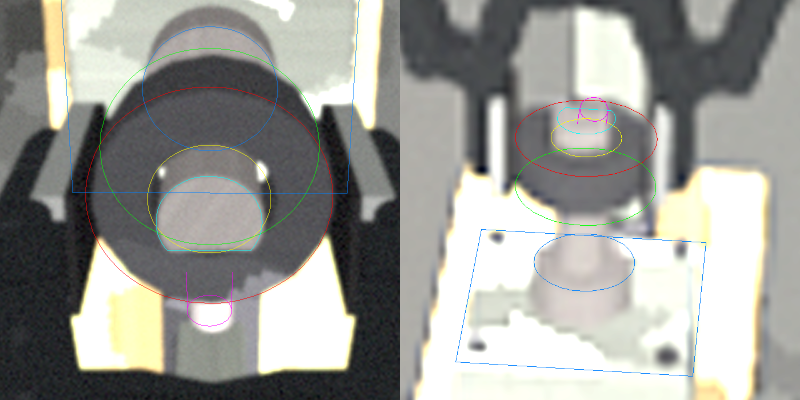

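```bash
python3 -c "
from h import *
print(ctrl.finish_job())"
```

```text
the job is handed in; nothing more can be done
None
```

I gripped the shaft across its flat, turned it about 0.84 rad clockwise to face the driver, and let go. Then I took the larger dark collar on the shaft by its rim, turned it about 0.53 rad so the screw points at the driver, and raised it. I handed the job in while still holding it with 50 N, at about 11.6 s.

**Last checks**
- **Flat:** in the camera overlay it faces the driver to within about 0.03 rad, and it still matched after the collar was lifted.
- **Screw direction:** within about 0.01 rad of the driver and about 0.5 mm sideways.
- **Height:** the arm's travel puts the collar 29.4 mm up, against the 29 mm needed.
- **Upright:** the tool tilt is under 0.001 rad. At 28 mm up, the collar looked unmoved in the jaws compared with the picture at rest.

**Readings that disagreed**
- **Screw height:** the network gave 115 mm from the side camera and 122 mm from the wrist camera, against the 120 mm target, and it is only good to about 4 mm.
- **Outline fit:** a fit of the collar's outline at 28 mm up read 3–5 mm low, with up to 0.05 rad of tilt. I didn't rely on it because the pads hide the rim's sides. I used the comparison with the picture at rest instead.
- **Grip on the flat:** the opening read about 13 mm instead of 14.5 mm, and on the collar 42.8 mm instead of 44 mm. I put both down to give in the fingers.

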